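# Load the descaling tablets and open the safety-capped bottle

## Task

Get the coffee machine's descaling tablets ready: first put the two loose tablets flat into pockets of the tablet tray, one to a pocket (any pocket will do). Then open the tablet bottle for the third one: press its safety cap down, keep it pressed while you turn it anticlockwise until it is free, and lift it off. Finish holding the cap: keep gripping it, level and still, about a hand's width above the bottle's mouth, and leave the other things where they stand.

Things in the scene. Friction and masses are not known exactly. Their poses are not given: they have to be found in the camera images.
- tablet_1: loose round white descaling tablet, a plain disc 30 mm in diameter and 14 mm thick, lying flat on the table, about 20 g; origin at the centre of its underside, z up. The low metal cup with a wick between the two tablets is a tea light, not a tablet
- tablet_2: the second tablet, exactly like the first (interchangeable)
- tray: flat aluminium tablet tray 200 x 60 x 14 mm, does not move; origin at the centre of its underside, x along the row of its three pockets, z up. The pockets are round, 37 mm in diameter, 8 mm deep, 62 mm apart; a seated tablet stands 6 mm proud of the tray. A 40 mm long rib, 3 mm high, decorates each end
- pocket_0 (a point): centre of the floor of the pocket at the tray's -x end (6 mm above the table; mouth 14 mm above the table)
- pocket_1 (a point): centre of the floor of the middle pocket
- pocket_2 (a point): centre of the floor of the pocket at the tray's +x end
- bottle: grey tablet bottle 64 mm in diameter in a black weighted foot 76 mm wide; upright, it neither moves nor turns. Origin at the centre of its underside, z up. Shoulder 70 mm high, neck 30 mm wide with its top 98 mm above the table. The neck carries two catches, 180 degrees apart, for the lugs of the cap
- cap: loose white round ribbed safety cap on the bottle, 48 mm in diameter (50 over the ribs), 34 mm high, 40 g; origin at the centre of its underside, z up. Locked, its underside is 85 mm and its top 119 mm above the table and its x axis is parallel to the bottle's; then it can neither turn nor lift. Its top 14 mm are solid: grip it there across the diameter, in any direction
- cap_top (a point): centre of the cap's top. To open: push the cap down at least 5 mm (it bottoms at 7 mm; about 3 N to start, 9 N at the bottom) and, held down, turn it anticlockwise seen from above by 45 to 80 degrees, best 65 (a stop ends the turn at about 85); there it lifts straight off
- mouth (a point): centre of the top of the bottle's neck, 98 mm above the table; fixed to the bottle
- seal (a joint): sprung seal disc in the bottle's mouth under the cap: 0 with the cap locked, grows to 0.007 m as the cap is pressed down, about -0.0035 with the cap off; 900 N/m
- candle: bystander: tea light in a low metal cup, 38 mm wide, 15 mm high, loose, between the tablets; origin at the centre of its underside
- peeler: bystander: loose vegetable peeler 170 mm long, 18 mm high, lying across the near edge of the table; origin at its underside
- egg_timer: bystander: loose round kitchen timer, 66 mm wide, 64 mm high; origin at the centre of its underside
- mug: bystander: loose striped mug 79 mm wide, 96 mm high, in front of the coffee machine; origin at the centre of its underside. The coffee machine, 0.5 m tall, fills the right of the table (x over 0.47 m, y from -0.2 to -0.5 m): go round it. Along the back (x over 0.7 m) stand fixed jars, a tin and a pot up to 165 mm high
Mind the look-alikes: they are no part of the job. Several things have the shape of the cap; the one meant has the colours described above.

How it is judged:
By the outcome, as a careful person would: the job done as asked, in the order asked, and still so for the second after the job is handed in, while the arm keeps its last pose, push and grip.
It also fails if it takes over 58 s, if anything falls off the work surface, if the arm or the gripper's body presses on something with over 40 N, if the wrist force passes 120 N, or if a joint passes its speed limit or range.

## Robot

A 6-joint arm with a two-finger parallel gripper is mounted at the origin on a cart in front of the work surface, level with it; the furniture and walls round the work are solid. World frame = base frame: x ahead of the robot, y to its left, z up, the work surface at z = 0. Lengths are in m, angles in degrees, forces in N, time in s.
With the tool pointing down it reaches from about 0.375 to 0.75 m from the base axis. Payload 9 kg.
Tool frame: the origin (TCP) lies between the finger pads; the fingertips stand 14 mm ahead of it and the grasp point (between the pads) lies 5 mm behind it; z points along the fingers, y is the line along which they close (so a half turn about z gives the same grasp; the last joint's range is limited). The gripper opens to 85 mm and grips with 20 to 120 N. Pads are 22 mm wide; open, the fingers measure 114 mm over their backs; the gripper's body (76 mm by 85 mm) begins 54 mm behind the grasp point. The pads swing forward as they close: fully open they stand 13 mm farther back than shut.
Start: joints at [-76.759, 5.964, 5.575, 89.605, 0, 77.527], TCP at [0.26, -0.541, 0.245] pointing down, gripper open.
Joint ranges: [-171.21, 171.21], [-48.23, 106.86], [-62.78, 66.21], [-105.2, 120.99], [-86.42, 89.51], [-180, 180]. Speed limits (degrees/s): [127.2, 127.2, 147.25, 180, 180, 180].

## Interface

Orientations are given as [roll, pitch, yaw] about the fixed x, y, z axes, in that order (R = Rz(yaw) Ry(pitch) Rx(roll)).
In Python, from station import manip gives the robot as it stands.
- The arm moves only by the shell command python3 -m creep 'ROWS' [FORCE]. ROWS is JSON, a list of rows, each a list of 7 numbers: the shift along the tool's x, y, z in mm, then the turn, a rotation vector about the tool's x, y, z in rad, then the opening, from 0 (shut) to 1 (fully open). In form: [[tx, ty, tz, rx, ry, rz, claw], ...]. A call has 1 to 8 rows; each row is the pose to reach, as a shift and turn from the pose commanded when the call began, along the tool's axes at that moment; what a row does not reach only later rows make up. A row lasts 1/12 s, in which the tool goes at most 41.7 mm and 7.16 degrees, less where a joint would pass 70% of its speed; a pose out of reach is approached as far as the arm can. A call with a gripper value outside its range is refused whole. The fingers move at their own pace and stop on an object; FORCE is the grip in N (left out, the last holds). Time passes only in rows, so rows that repeat a pose let the fingers close. It gives the time, the measured TCP pose, the force, the opening and the grip force at its end, in the units of the state.
- manip.state(): the state, without advancing time (a new reading comes with each control period).
- manip.snapshot(name): name is "side" or "top"; returns the picture (480x640x3 uint8, red, green, blue); there is no depth.
- manip.camera_model(name): a dict with "K" (3x3 intrinsics, pixels), "k1" (the pictures are not rectified: a ray, as slopes to the right and down, at radius r is drawn at 1 + k1 r^2 times it, then the intrinsics apply), "origin" and "orientation" of the camera in the world. Camera axes: x right, y down, z forward; pixel columns grow to the right and rows downward; lengths in m; the calibration is good to about 2 mm. A picture is of the moment at which its call begins. camera_model takes no time and is no camera call.
- manip.job_done(): hands the job in; it is judged then, once.
The state is a dict: "clock": time; "joint_positions": joint angles; "qvel": joint speeds; "joint_torque": joint torques, N m; "tool_pos": TCP position; "ee_rot": TCP orientation; "wrist_force": force on the tool from outside, world axes, zero at the start; "ft_torque": the same for the moment, N m; "finger_gap": finger opening in m; "gripper_force": force on a finger pad.
Only numpy, scipy, OpenCV 4.12 (cv2) and the standard library are available. Lean on these libraries where they do the work, as an engineer would, in place of code of your own. Each camera call takes 0.05 s, during which the arm holds its last target. There are 200 camera calls.

## Working session

There is one attempt and no reset: what is moved stays moved. The work goes in short steps, Python scripts to look and compute and a shell command to move; the robot and the scene stay as the last step left them, time stands still between calls to the robot, and variables do not carry over. Pictures are saved under pics/ and viewed, at most 10 in all, crops included, and the job is handed in when it is done.

```bash
mkdir -p pics; python3 - <<'E'
from station import manip
import cv2,json
for n in("top","side"):
    im=manip.snapshot(n); cv2.imwrite(f"pics/{n}0.png",im[:,:,::-1])
    print(n,{k:(v.tolist() if hasattr(v,'tolist') else v) for k,v in manip.camera_model(n).items()})
print(manip.state())
E
```

```text
top {'K': [[440.65613235611676, 0.0, 321.84851678357165], [0.0, 440.65613235611676, 228.23258728726566], [0.0, 0.0, 1.0]], 'k1': -0.07565201268742122, 'origin': [0.37414232162938577, -0.02820439333252241, 1.0055875243579044], 'orientation': [-171.40239792317473, 1.0801543333409414, -88.85022426326864]}
side {'K': [[571.3338476467964, 0.0, 314.4846691998926], [0.0, 571.3338476467964, 231.95855857053724], [0.0, 0.0, 1.0]], 'k1': 0.0339367027903651, 'origin': [0.2986763968711961, -1.0742148040324946, 0.5728397023495561], 'orientation': [-113.47748527022911, 1.4631371578572367, -12.81732981216071]}
{'clock': 0.1, 'joint_positions': array([-7.67565201e+01,  5.99473255e+00,  5.53174585e+00,  8.96051995e+01,
       -3.67174200e-04,  7.75274428e+01]), 'qvel': array([ 0.07958194, -0.13811171,  0.16038172, -0.03644086,  0.00824995,
        0.02479262]), 'joint_torque': array([ 6.09448180e-03, -5.58207715e+01,  5.04719639e+01,  1.29522826e-02,
       -1.55416010e-04, -4.33189697e-07]), 'tool_pos': array([ 0.2602939 , -0.5402834 ,  0.24460704]), 'ee_rot': array([-1.79933344e+02, -1.43677893e-02,  2.57160290e+01]), 'wrist_force': array([-0.50909811,  0.3993869 ,  0.80085567]), 'ft_torque': array([ 0.01679197,  0.04479507, -0.00953654]), 'gripper_force': 0.0, 'finger_gap': 0.0853399133054448}
```

View pics/top0.png

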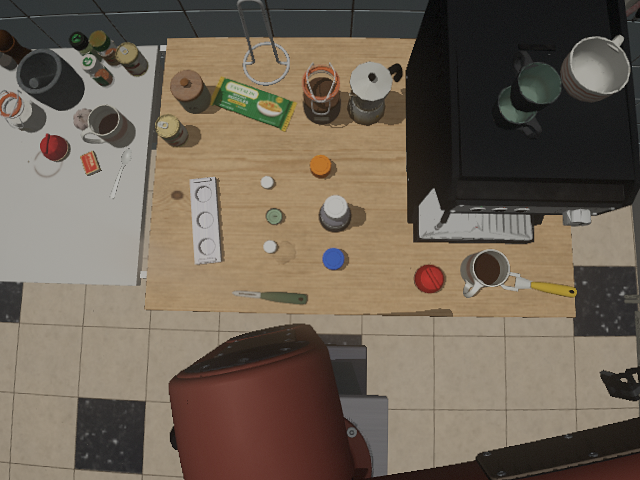

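View pics/side0.png

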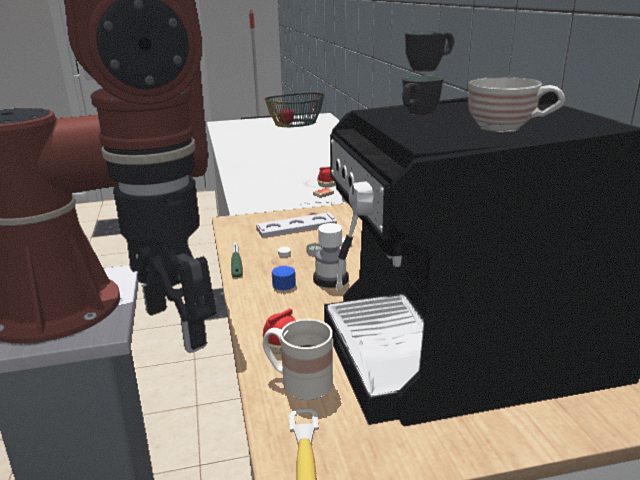

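```bash
cat > h.py <<'E'
import numpy as np,cv2
from station import manip
from scipy.spatial.transform import Rotation as R
def cam(n):
    m=manip.camera_model(n); return np.array(m['K']),m['k1'],np.array(m['origin']),R.from_euler('xyz',m['orientation'],degrees=True)
def px2w(n,uv,z):
    K,k1,o,r=cam(n); p=cv2.undistortPoints(np.array([[uv]],float),K,np.array([k1,0,0,0.]))[0,0]
    d=r.apply([*p,1]); return o+d*(z-o[2])/d[2]
def w2px(n,P):
    K,k1,o,r=cam(n); return cv2.projectPoints(np.atleast_2d(r.inv().apply(np.atleast_2d(P)-o)),np.zeros(3),np.zeros(3),K,np.array([k1,0,0,0.]))[0][:,0]
def snap(n,name,x0,y0,x1,y1,f):
    im=manip.snapshot(n)[y0:y1,x0:x1,::-1]; cv2.imwrite('pics/'+name,cv2.resize(im,None,fx=f,fy=f,interpolation=cv2.INTER_CUBIC))
def shift(P,yaw=None):
    "mm shift along tool axes from measured pose to world P, and rz in rad to yaw deg (mod 180)"
    s=manip.state(); r=R.from_euler('xyz',s['ee_rot'],degrees=True)
    print('shift',(r.inv().apply(np.array(P)-s['tool_pos'])*1000).round(1),'ee',s['ee_rot'].round(2),'pos',s['tool_pos'].round(4),'clk',s['clock'])
    if yaw is not None: print('rz',np.radians(((s['ee_rot'][2]-yaw)+90)%180-90))
E
python3 -c "
from h import *
snap('top','c1.png',180,150,360,285,4)"
```

```text
(no output)
```

View pics/c1.png

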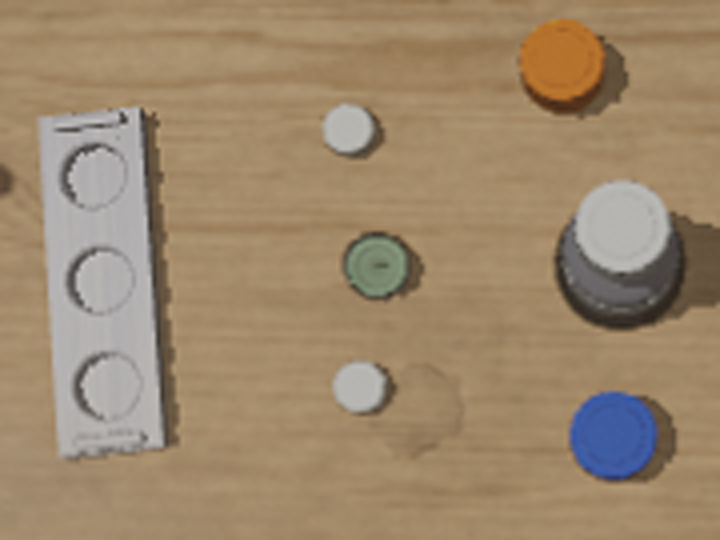

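```bash
python3 - <<'E'
from h import *
f=lambda x,y:((x+.5)/4-.5+180,(y+.5)/4-.5+150)
for n,x,y,z in [('t_far',350,130,.014),('t_near',361,386,.014),('candle',377,266,.015),('pA',94,177,.014),('pB',102,281,.014),('pC',107,386,.014),
 ('traycorner',41,116,.014),('tc',139,108,.014),('tc',163,447,.014),('tc',60,457,.014),('cap',622,227,.119),('blue',614,435,.034),('orange',562,60,.034)]:
    print(n,px2w('top',f(x,y),z).round(4))
# side cross-check of the cap top
im=manip.snapshot('side'); print(w2px('side',[px2w('top',f(622,227),.119)]))
cv2.imwrite('pics/s1.png',cv2.resize(im[190:310,210:370,::-1],None,fx=5,fy=5,interpolation=cv2.INTER_CUBIC))
shift([.33,-.3,.245])
E
```

```text
t_far [0.6298 0.1228 0.014 ]
t_near [0.4806 0.1107 0.014 ]
candle [0.5497 0.1039 0.015 ]
pA [0.5999 0.2717 0.014 ]
pB [0.5385 0.2632 0.014 ]
pC [0.4778 0.2566 0.014 ]
traycorner [0.6361 0.3058 0.014 ]
tc [0.6415 0.2476 0.014 ]
tc [0.4436 0.2224 0.014 ]
tc [0.4366 0.2815 0.014 ]
cap [ 0.5536 -0.0351  0.119 ]
blue [ 0.4538 -0.0332  0.034 ]
orange [ 6.675e-01 -1.000e-04  3.400e-02]
[[329.07057937 226.80707247]]
shift [ 167.1 -186.3   -0. ] ee [-1.7996e+02 -1.0000e-02  2.5710e+01] pos [ 0.2603 -0.5404  0.2448] clk 0.2
```

View pics/s1.png

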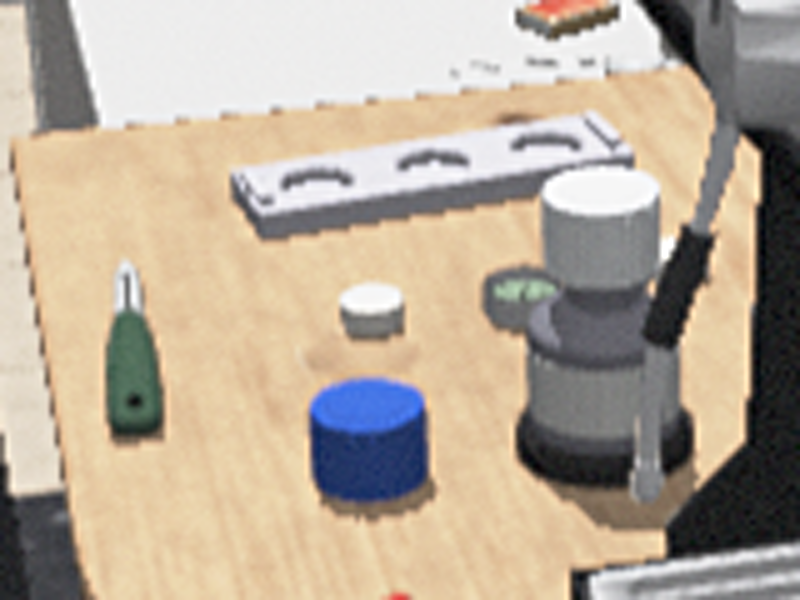

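White cap on the grey bottle with black foot (top ~335,206; side 330,228) is the one meant. The orange cap (320,165) and the blue cap (333,258) are loose on the table and the wrong colour. The plain white discs at (267,182) and (270,246) are the tablets, and the wicked green cup at (274,216) is the candle.

```bash
python3 -m creep '[[220,-272,0,0,0,-1,0.6],[220,-272,0,0,0,-1,0.6],[220,-272,0,0,0,-1,0.6],[220,-272,0,0,0,-1,0.6],[220,-272,0,0,0,-1,0.6],[220,-272,0,0,0,-1,0.6],[220,-272,0,0,0,-1,0.6],[220,-272,0,0,0,-1,0.6]]' 60
python3 -c "
from h import *
shift([.47,.10,.12],187)"
```

```text
clock: 0.87
tool_pos: [0.3367, -0.2143, 0.2452]
ee_rot: [180.0, 0.0, 83.3]
wrist_force: [1.7, -0.7, 1.0]
finger_gap: 0.0512
gripper_force: 0.0
shift [327.7  95.9 125.1] ee [1.7998e+02 1.0000e-02 8.3320e+01] pos [ 0.3367 -0.2143  0.2452] clk 0.8667
rz 1.3320980400985059
```

```bash
python3 -m creep '[[340,105,60,0,0,-1.81,0.6],[340,105,60,0,0,-1.81,0.6],[340,105,60,0,0,-1.81,0.6],[340,105,60,0,0,-1.81,0.6],[340,105,60,0,0,-1.81,0.6],[340,105,60,0,0,-1.81,0.6],[340,105,60,0,0,-1.81,0.6],[340,105,60,0,0,-1.81,0.6]]'
python3 -c "
from h import *
shift([.4806,.1107,.08],187)"
```

```text
clock: 1.53
tool_pos: [0.4716, 0.0861, 0.1896]
ee_rot: [180.0, 0.0, 140.7]
wrist_force: [0.4, -1.0, 0.2]
finger_gap: 0.0511
gripper_force: 0.0
shift [  8.7  24.7 109.6] ee [1.7999e+02 4.0000e-02 1.4069e+02] pos [0.4716 0.0861 0.1896] clk 1.5333
rz -0.8083172457788198
```

```bash
python3 -m creep '[[9,25,120,0,0,-0.808,0.6],[9,25,120,0,0,-0.808,0.6],[9,25,120,0,0,-0.808,0.6],[9,25,120,0,0,-0.808,0.6],[9,25,120,0,0,-0.808,0.6],[9,25,120,0,0,-0.808,0.6],[9,25,120,0,0,-0.808,0.6],[9,25,120,0,0,-0.808,0.6]]'
python3 -c "
from h import *
shift([.4806,.1107,.0225],187)
print(w2px('top',[[.4806,.1107,.014],[.4806,.1107,.06]]))
snap('side','s2.png',230,200,370,305,5)"
```

```text
clock: 2.2
tool_pos: [0.4801, 0.1088, 0.0696]
ee_rot: [-180.0, -0.0, -173.2]
wrist_force: [0.4, 0.5, -0.2]
finger_gap: 0.0517
gripper_force: 0.0
shift [-0.8  1.8 47.1] ee [-1.8000e+02 -3.0000e-02 -1.7324e+02] pos [0.4801 0.1088 0.0696] clk 2.2
rz -0.00421612534071619
[[269.85785504 246.11701853]
 [266.98345845 243.79526181]]
```

View pics/s2.png

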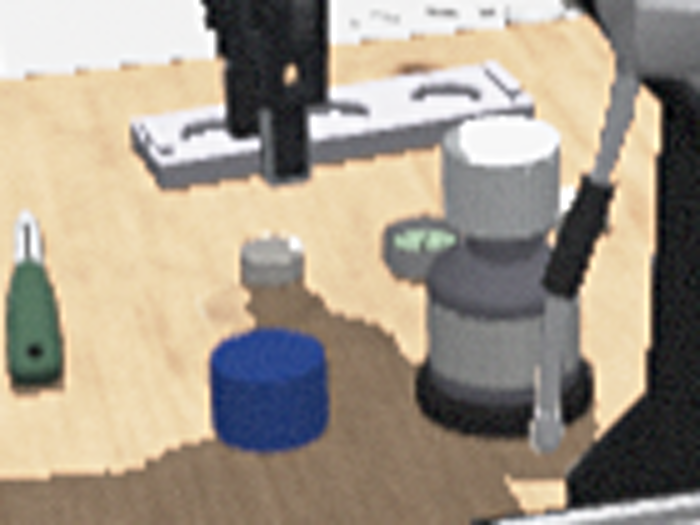

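```bash
python3 -c "
from h import *
P=w2px('side',[[.4806,.1107,.014],[.4806,.1107,.0],[.4836,.0830,.0556],[.4836,.0775,.0556],[.5536,-.0351,.119]]);print((P-[230,200])*5+2)"
```

```text
[[270.38702852 244.11384074]
 [271.80214431 271.43324529]
 [283.35456584 184.52179572]
 [285.5432162  189.33513303]
 [497.28919753 136.0339639 ]]
```

```bash
python3 -m creep '[[-0.5,1,40,0,0,0,0.6],[-0.5,1,48,0,0,0,0.6],[-0.5,1,48,0,0,0,0.3],[-0.5,1,48,0,0,0,0.2],[-0.5,1,48,0,0,0,0.2],[-0.5,1,48,0,0,0,0.2],[-0.5,1,48,0,0,0,0.2],[-0.5,1,48,0,0,0,0.2]]' 30
python3 -c "
from h import *
shift([.4778,.2566,.06],187)
snap('side','s3.png',230,200,370,305,5)"
```

```text
clock: 2.92
tool_pos: [0.4813, 0.1098, 0.0228]
ee_rot: [-180.0, 0.1, -173.4]
wrist_force: [-0.3, -0.1, -0.7]
finger_gap: 0.0277
gripper_force: 29.5
shift [-13.4 146.3 -37.2] ee [-1.7998e+02  8.0000e-02 -1.7341e+02] pos [0.4813 0.1098 0.0228] clk 2.9167
rz -0.007104531625798817
```

View pics/s3.png

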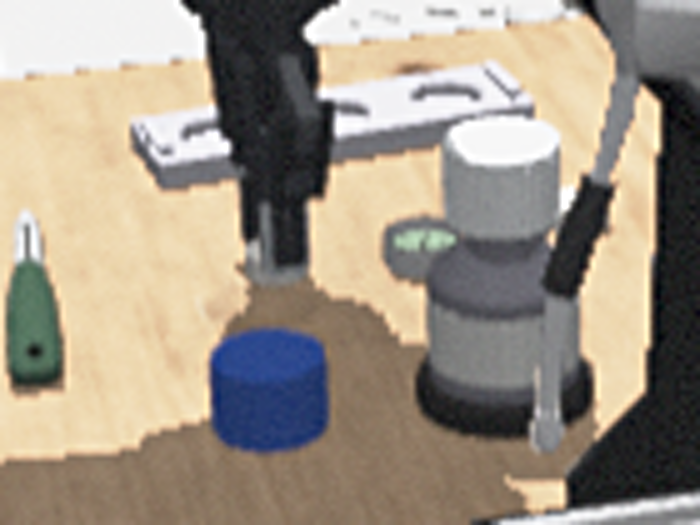

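```bash
python3 -m creep '[[0,0,-40,0,0,0,0.2],[-4,40,-40,0,0,0,0.2],[-8,80,-40,0,0,0,0.2],[-12,120,-40,0,0,0,0.2],[-14,146,-40,0,0,0,0.2],[-14,146,-40,0,0,0,0.2],[-14,146,-40,0,0,0,0.2],[-14,146,-40,0,0,0,0.2]]' 30
python3 -c "
from h import *
shift([.4785,.2566,.032],187)
snap('side','s4.png',220,190,320,265,7)"
```

```text
clock: 3.63
tool_pos: [0.4777, 0.2561, 0.0618]
ee_rot: [-180.0, -0.0, -173.4]
wrist_force: [0.6, -1.0, 0.9]
finger_gap: 0.0275
gripper_force: 29.8
shift [-0.8  0.4 29.8] ee [-1.7997e+02 -1.0000e-02 -1.7338e+02] pos [0.4777 0.2561 0.0618] clk 3.6333
rz -0.006652298476546342
```

View pics/s4.png

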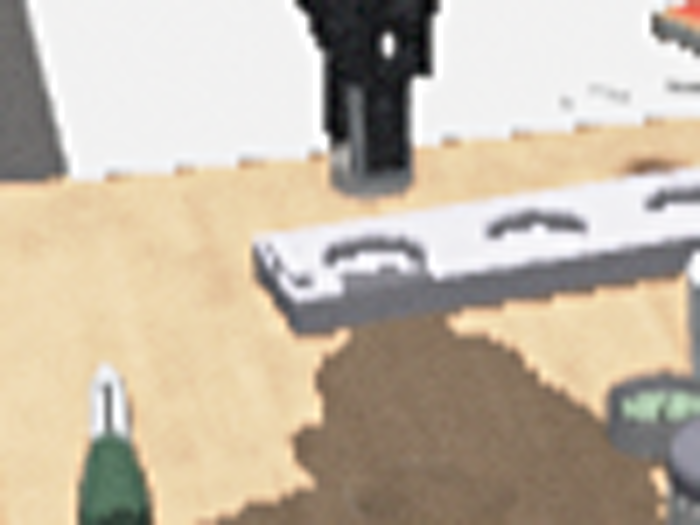

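```bash
python3 -m creep '[[-0.8,0.4,15,0,0,0,0.2],[-0.8,0.4,22,0,0,0,0.2],[-0.8,0.4,27,0,0,0,0.2],[-0.8,0.4,29.5,0,0,0,0.2],[-0.8,0.4,29.5,0,0,0,0.2],[-0.8,0.4,29.5,0,0,0,0.2]]' 30
```

```text
clock: 4.18
tool_pos: [0.4787, 0.2567, 0.0326]
ee_rot: [-180.0, 0.0, -173.4]
wrist_force: [0.5, -1.2, 0.2]
finger_gap: 0.0273
gripper_force: 29.8
```

```bash
python3 -m creep '[[0,0,0,0,0,0,0.6],[0,0,0,0,0,0,0.6],[0,0,0,0,0,0,0.6],[0,0,0,0,0,0,0.6],[0,0,-40,0,0,0,0.6],[0,0,-60,0,0,0,0.6],[0,0,-60,0,0,0,0.6]]'
python3 -c "
from h import *
shift([.6298,.1228,.07],187)
snap('side','s5.png',220,190,320,265,7)"
```

```text
clock: 4.77
tool_pos: [0.4813, 0.2577, 0.0975]
ee_rot: [179.9, 0.4, -173.4]
wrist_force: [1.2, 0.0, 0.3]
finger_gap: 0.0513
gripper_force: 0.0
shift [-131.8 -151.2   28.3] ee [ 179.95    0.41 -173.39] pos [0.4813 0.2577 0.0975] clk 4.7667
rz -0.00678070005363623
```

View pics/s5.png

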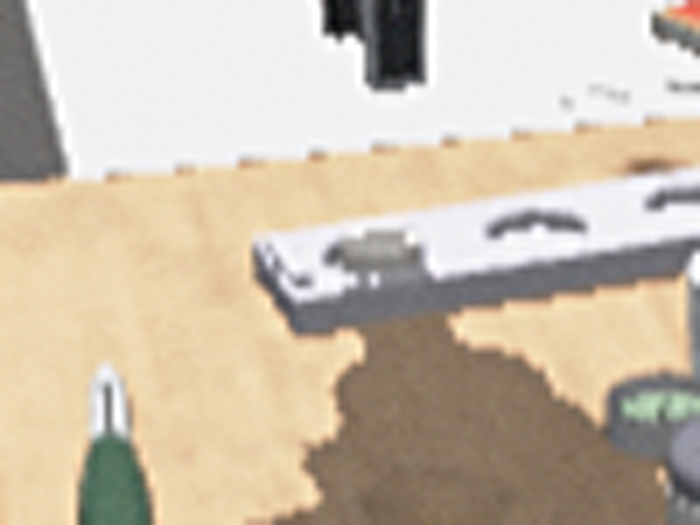

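First tablet is seated at crop (378,250). Now the far tablet.

```bash
python3 -m creep '[[-134.7,-150.4,25,0,0,0,0.6],[-134.7,-150.4,25,0,0,0,0.6],[-134.7,-150.4,25,0,0,0,0.6],[-134.7,-150.4,25,0,0,0,0.6],[-134.7,-150.4,25,0,0,0,0.6],[-134.7,-150.4,25,0,0,0,0.6],[-134.7,-150.4,25,0,0,0,0.6],[-134.7,-150.4,25,0,0,0,0.6]]'
python3 -c "
from h import *
shift([.6298,.1228,.0228],187)"
```

```text
clock: 5.48
tool_pos: [0.6287, 0.1231, 0.0661]
ee_rot: [180.0, -0.1, -173.4]
wrist_force: [-1.1, 0.3, -0.5]
finger_gap: 0.0511
gripper_force: 0.0
shift [-1.1 -0.5 43.3] ee [ 1.7998e+02 -1.2000e-01 -1.7342e+02] pos [0.6287 0.1231 0.0661] clk 5.4833
rz -0.007250432834768019
```

```bash
python3 -m creep '[[-0.7,-0.4,36,0,0,0,0.6],[-0.7,-0.4,43,0,0,0,0.6],[-0.7,-0.4,43,0,0,0,0.2],[-0.7,-0.4,43,0,0,0,0.2],[-0.7,-0.4,43,0,0,0,0.2],[-0.7,-0.4,43,0,0,0,0.2],[-0.7,-0.4,43,0,0,0,0.2],[-0.7,-0.4,43,0,0,0,0.2]]' 30
python3 -c "
from h import *
shift([.5385,.2632,.0230],187)"
```

```text
clock: 6.15
tool_pos: [0.6309, 0.1227, 0.0254]
ee_rot: [-180.0, 0.1, -173.4]
wrist_force: [-0.0, 1.4, -0.9]
finger_gap: 0.0265
gripper_force: 29.5
shift [ 75.7 150.2   2.2] ee [-1.7998e+02  8.0000e-02 -1.7340e+02] pos [0.6309 0.1227 0.0254] clk 6.15
rz -0.006931987756146135
```

```bash
python3 -m creep '[[0,0,-40,0,0,0,0.2],[3,40,-40,0,0,0,0.2],[6,80,-40,0,0,0,0.2],[10,120,-40,0,0,0,0.2],[12.8,151.5,-40,0,0,0,0.2],[12.8,151.5,-40,0,0,0,0.2],[12.8,151.5,-40,0,0,0,0.2],[12.8,151.5,-40,0,0,0,0.2]]' 30
python3 -c "
from h import *
shift([.6007,.2717,.034],187)
snap('side','s6.png',250,170,350,245,7)"
```

```text
clock: 6.82
tool_pos: [0.6004, 0.2715, 0.0645]
ee_rot: [-180.0, 0.0, -173.4]
wrist_force: [-0.2, -1.2, 0.3]
finger_gap: 0.0266
gripper_force: 29.7
shift [-0.3  0.2 30.5] ee [-1.7998e+02  1.0000e-02 -1.7338e+02] pos [0.6004 0.2715 0.0645] clk 6.8167
rz -0.006697038379346249
```

View pics/s6.png

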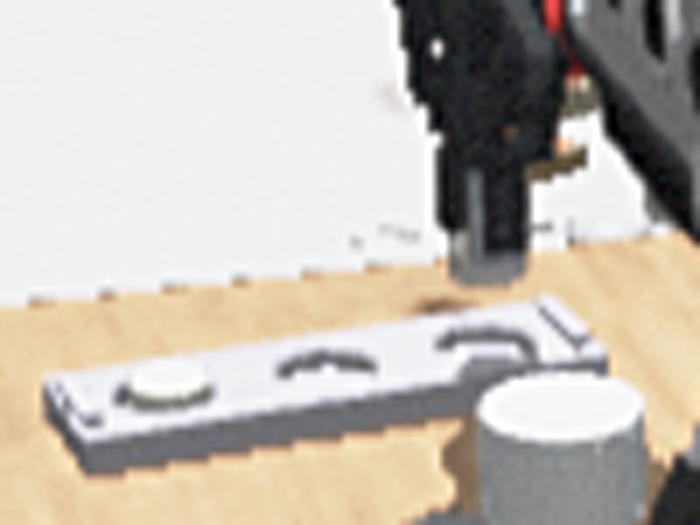

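```bash
python3 -m creep '[[0,0,16,0,0,0,0.2],[0,0,23,0,0,0,0.2],[0,0,28,0,0,0,0.2],[0,0,31,0,0,0,0.2],[0,0,31,0,0,0,0.2],[0,0,31,0,0,0,0.2]]' 30
```

```text
clock: 7.37
tool_pos: [0.6004, 0.2714, 0.0335]
ee_rot: [-180.0, 0.0, -173.4]
wrist_force: [0.7, -0.1, 0.5]
finger_gap: 0.0273
gripper_force: 29.7
```

```bash
python3 -m creep '[[0,0,0,0,0,0,0.6],[0,0,0,0,0,0,0.6],[0,0,0,0,0,0,0.6],[0,0,0,0,0,0,0.6],[0,0,-40,0,0,0,0.6],[0,0,-80,0,0,0,0.8],[0,0,-120,0,0,0,0.8],[0,0,-160,0,0,0,0.8]]'
python3 -c "
from h import *
snap('side','s7.png',250,170,350,245,7)
shift([.5536,-.0351,.20],150)"
```

```text
clock: 8.03
tool_pos: [0.5998, 0.2717, 0.1953]
ee_rot: [-180.0, 0.0, -173.4]
wrist_force: [1.5, -1.2, -0.1]
finger_gap: 0.0683
gripper_force: 0.0
shift [  84.3 -299.8    3.9] ee [ 179.93    0.64 -173.39] pos [0.6028 0.2724 0.2052] clk 8.0833
rz 0.6390059917290031
```

View pics/s7.png

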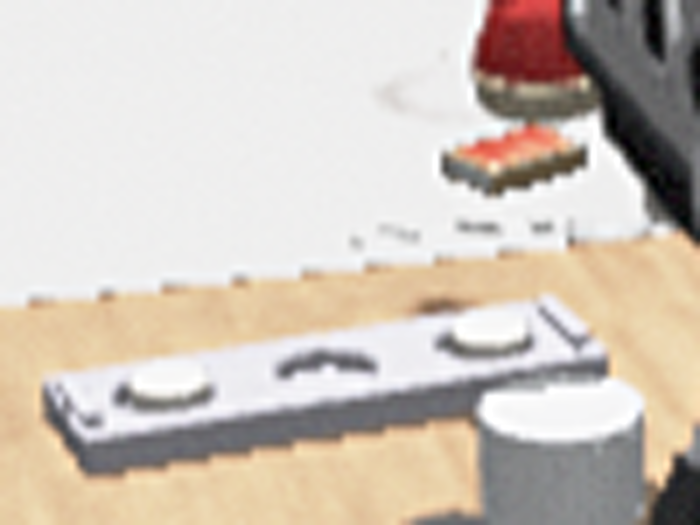

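Both tablets sit flat, at crop (167,382) and (490,335). Next is the cap.

```bash
python3 -m creep '[[81.7,-299,0,0,0,0,0.8],[81.7,-299,0,0,0,0,0.8],[81.7,-299,0,0,0,0,0.8],[81.7,-299,0,0,0,0,0.8],[81.7,-299,0,0,0,0,0.8],[81.7,-299,0,0,0,0,0.8],[81.7,-299,0,0,0,0,0.8],[81.7,-299,0,0,0,0,0.8]]'
python3 -m creep '[[0,0,0,0,0,0,0.8],[0,0,0,0,0,0,0.8]]'
python3 -c "
from h import *
shift([.5536,-.0351,.121],187)"
```

```text
clock: 8.75
tool_pos: [0.5528, -0.0388, 0.1935]
ee_rot: [-179.9, 0.0, -173.6]
wrist_force: [0.5, 0.9, -0.2]
finger_gap: 0.0682
gripper_force: 0.0
clock: 8.92
tool_pos: [0.5534, -0.0356, 0.1934]
ee_rot: [-180.0, 0.0, -173.5]
wrist_force: [-0.1, -0.1, -0.5]
finger_gap: 0.0683
gripper_force: 0.0
shift [-0.3  0.5 72.4] ee [-1.8000e+02  2.0000e-02 -1.7353e+02] pos [ 0.5534 -0.0356  0.1934] clk 8.9167
rz -0.009271197397343249
```

```bash
python3 -m creep '[[0,0.4,40,0,0,0,0.8],[0,0.4,60,0,0,0,0.8],[0,0.4,72,0,0,0,0.8],[0,0.4,72,0,0,0,0.8]]' 30
python3 -m creep '[[0,0,0,0,0,0,0.5],[0,0,0,0,0,0,0.5],[0,0,0,0,0,0,0.5],[0,0,0,0,0,0,0.5],[0,0,0,0,0,0,0.5]]' 80
python3 -c "
from h import *
snap('side','s8.png',280,200,380,275,7)"
```

```text
clock: 9.25
tool_pos: [0.5519, -0.0327, 0.1185]
ee_rot: [179.9, -0.2, -173.3]
wrist_force: [-1.4, 0.2, -0.1]
finger_gap: 0.0684
gripper_force: 0.0
clock: 9.67
tool_pos: [0.5544, -0.0343, 0.1228]
ee_rot: [-180.0, 0.1, -173.4]
wrist_force: [1.8, 0.3, 2.7]
finger_gap: 0.0443
gripper_force: 79.9
```

View pics/s8.png

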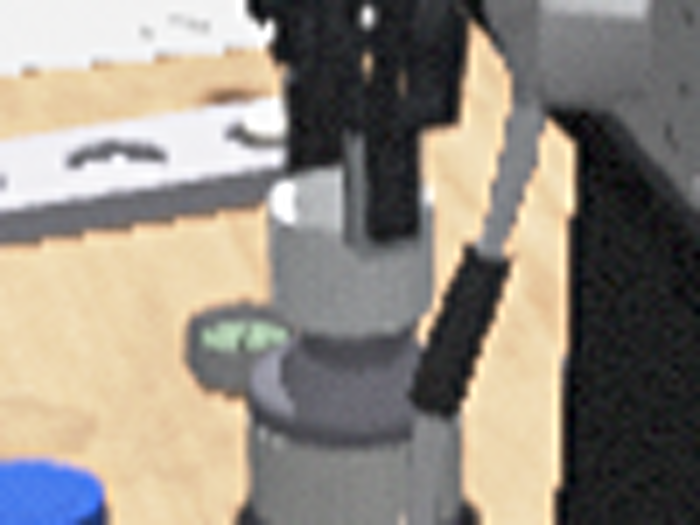

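Pads hold the cap's top across the diameter at crop (383,215). Press now.

```bash
python3 -m creep '[[0,0,2,0,0,0,0.4],[0,0,4,0,0,0,0.4],[0,0,6,0,0,0,0.4],[0,0,7,0,0,0,0.4],[0,0,7,0,0,0,0.4],[0,0,7,0,0,0,0.4]]' 100
python3 -c "
from h import *
s=manip.state();print(s['tool_pos'],s['wrist_force'],s['finger_gap'])"
```

```text
clock: 10.22
tool_pos: [0.5544, -0.0344, 0.1168]
ee_rot: [-179.9, 0.2, -173.4]
wrist_force: [-3.7, 2.8, 19.3]
finger_gap: 0.0434
gripper_force: 102.9
[ 0.55438389 -0.03441983  0.11679336] [-3.67195665  2.80728527 19.26205318] 0.043422194779132596
```

```bash
python3 -m creep '[[0,0,0,0,0,-0.08,0.4],[0,0,0,0,0,-0.16,0.4],[0,0,0,0,0,-0.24,0.4],[0,0,0,0,0,-0.32,0.4],[0,0,0,0,0,-0.4,0.4],[0,0,0,0,0,-0.48,0.4],[0,0,0,0,0,-0.56,0.4],[0,0,0,0,0,-0.6,0.4]]' 100
python3 -c "
from h import *
s=manip.state();print(s['ft_torque'],s['wrist_force'],s['finger_gap'])"
```

```text
clock: 10.88
tool_pos: [0.555, -0.0345, 0.1168]
ee_rot: [-179.8, 0.2, -138.8]
wrist_force: [-1.2, 1.8, 16.6]
finger_gap: 0.0436
gripper_force: 102.6
[ 0.67807689  0.13891913 -0.09893539] [-1.20661073  1.79958341 16.63011473] 0.04363588182033719
```

```bash
python3 -m creep '[[0,0,0,0,0,-0.08,0.4],[0,0,0,0,0,-0.16,0.4],[0,0,0,0,0,-0.24,0.4],[0,0,0,0,0,-0.32,0.4],[0,0,0,0,0,-0.4,0.4],[0,0,0,0,0,-0.48,0.4],[0,0,0,0,0,-0.54,0.4],[0,0,0,0,0,-0.54,0.4]]' 100
python3 -c "
from h import *
s=manip.state();print(s['ft_torque'],s['wrist_force'],s['finger_gap'])"
```

```text
clock: 11.55
tool_pos: [0.5546, -0.0344, 0.1168]
ee_rot: [-179.8, 0.0, -107.9]
wrist_force: [-2.5, 2.9, 17.7]
finger_gap: 0.0435
gripper_force: 102.6
[0.7007688  0.64016359 0.02142627] [-2.46981209  2.87952782 17.67559807] 0.04351606940795203
```

```bash
python3 -m creep '[[0,0,-3,0,0,0,0.4],[0,0,-6,0,0,0,0.4],[0,0,-9,0,0,0,0.4],[0,0,-12,0,0,0,0.4],[0,0,-15,0,0,0,0.4],[0,0,-18,0,0,0,0.4]]' 100
python3 -c "
from h import *
s=manip.state();print(s['ft_torque'],s['wrist_force'],s['finger_gap'])"
```

```text
clock: 12.05
tool_pos: [0.5529, -0.0343, 0.1319]
ee_rot: [179.9, -0.0, -108.1]
wrist_force: [0.2, 0.7, -0.7]
finger_gap: 0.0435
gripper_force: 101.6
[ 0.00974135 -0.05249703  0.02722744] [ 0.18589736  0.74895802 -0.69197675] 0.04350756163562559
```

```bash
python3 -m creep '[[0,0,-15,0,0,0,0.4],[0,0,-33,0,0,0,0.4],[0,0,-52,0,0,0,0.4],[0,0,-70,0,0,0,0.4],[0,0,-83,0,0,0,0.4],[0,0,-92,0,0,0,0.4],[0,0,-92,0,0,0,0.4],[0,0,-92,0,0,0,0.4]]' 100
python3 -m creep '[[0,0,0,0,0,0,0.4],[0,0,0,0,0,0,0.4],[0,0,0,0,0,0,0.4],[0,0,0,0,0,0,0.4],[0,0,0,0,0,0,0.4],[0,0,0,0,0,0,0.4]]' 100
python3 -c "
from h import *
snap('side','s9.png',220,150,380,270,5)"
```

```text
clock: 12.72
tool_pos: [0.5534, -0.0343, 0.224]
ee_rot: [180.0, -0.0, -108.1]
wrist_force: [0.2, -0.5, 0.5]
finger_gap: 0.0434
gripper_force: 101.9
clock: 13.22
tool_pos: [0.5533, -0.0343, 0.2242]
ee_rot: [180.0, -0.0, -108.1]
wrist_force: [-0.2, 0.1, -0.1]
finger_gap: 0.0432
gripper_force: 101.9
```

View pics/s9.png

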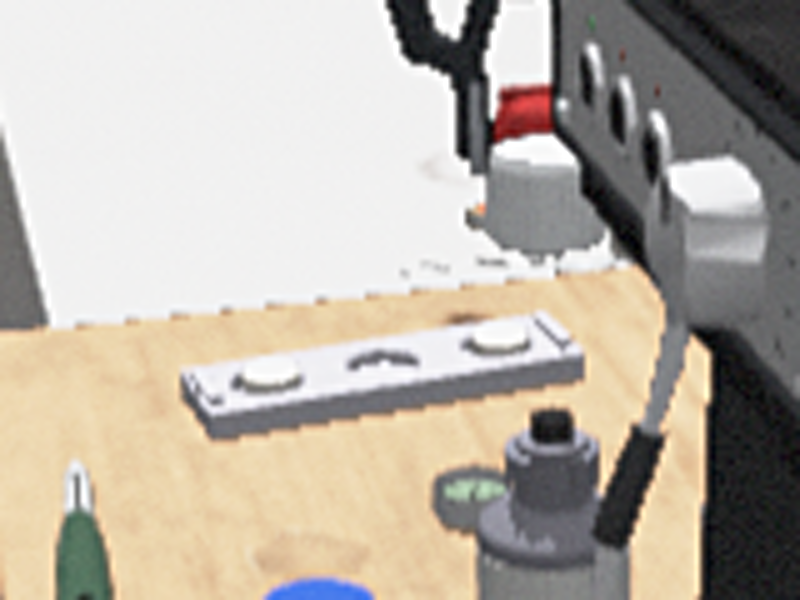

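```bash
python3 - <<'E'
from h import *
a=np.radians(np.arange(0,360,30))
for z in(.1865,.2205):
    P=np.c_[.5536+.0245*np.cos(a),-.0349+.0245*np.sin(a),a*0+z]
    print(z,((w2px('side',P)-[220,150])*5+2).round(0).astype(int).tolist())
im=manip.snapshot('side').astype(int)
for v in range(174,204): print(v,' '.join('%3d'%g for g in im[v,308:346].mean(1)))
E
```

```text
0.1865 [[604, 223], [588, 214], [561, 209], [530, 210], [502, 215], [486, 225], [484, 236], [500, 245], [527, 250], [560, 250], [588, 244], [604, 234]]
0.2205 [[604, 142], [587, 134], [560, 129], [528, 129], [500, 135], [484, 143], [482, 154], [498, 162], [526, 167], [559, 167], [587, 161], [604, 152]]
174 242 247 255  92  25  43 111 112  90  34  19  69  76  69  64  59  72  76  76  75  70  74  40  42  97 117 108 104 107 106  98 109 110 114  36   7  46 142
175 240 247 255  95  21  44 104 110  88  36  27  61  72  67  64  57  59  63  68  63  54  65  34  26  67  93 104 104 106 105  99 106 106 108  37   5  40 128
176 241 246 255  96  22  43  97 108  92  31  24  62  61  57  47  53  85  86 104 104 106 110  96  31  35  63  88 103 109 101 102 107 103 106  60  14  36 122
177 241 246 255  99  14  46  90 111  91  35  20  54  75 105 103 115 209 218 253 253 253 254 254 119  25  28  62  96 107 106 104 104 105 108  90  35  39 109
178 241 247 255  95  17  35  90 105  90  25  34  78 172 253 253 250 254 253 254 253 253 254 255 255 116  28  37  70 108 106 103 107 106 103 109  97  56 106
179 240 245 255 
[... 3183 characters left out ...]
 139 139 144 141 139 138 145 147 139 138 128 225 221 250 236 126  98  59  20
200 241 241 241 241 240 241 241 243 243 246 247 249 223 225 229 230 230 132 117 124 120 131 131 112 131 226 228 228 226 223 249 246 247 243 166 107 101  53
201 242 242 241 241 241 241 242 217 214 231 231 230 231 250 250 252 255 191 165 166 136 221 219 129 194 246 242 244 246 244 243 241 242 241 214 133 142 107
202 241 240 242 242 243 243 242 196 155 177 171 149 154 215 245 247 249 240 163 154 162 240 239 209 237 239 240 244 246 246 243 239 238 234 207 223 234 194
203 211 202 240 243 242 242 242 234 223 223 220 215 209 217 243 243 243 244 217 216 226 243 240 195 227 227 234 238 241 240 233 234 222 198 182 223 239 222
```

The cap's outline matches that of a level cap about 88 mm above the mouth. The right side is only hidden by the machine.

```bash
python3 -c "
from station import manip
print(manip.job_done())"
```

```text
the job is handed in; nothing more can be done
None
```

The job is handed in: both tablets lie flat in the tray's two end pockets, and the opened cap is gripped level and still about 88 mm above the bottle's mouth, at about 13.3 s of robot time; I viewed 12 pictures, over the limit of 10.

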